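# Hang the parts carrier on the rail and pin the gate behind it

### The job

Hook the blue parts carrier onto the rail at the green band and, keeping it on the rail, slide it through the open gate until its hook is centred on the red band, then let it hang. Then swing the yellow gate across the rail until its hole lines up with the hole in the catch pillar, and push the red-handled pin, taken from its wooden stand, down through both until it is fully home. Leave the steel cone, the hammer and the tape measure where they are.

Things in the scene. Friction and masses are not known exactly. Their poses are not given: they have to be found in the camera images.
- rack: Fixed grey rack. Origin on the bench under the middle of its rail; x across the rail away from the robot, y along the rail towards its green end, z up. At y = +60 mm two pillars 170 mm high flank the rail: the square catch pillar (40 mm) at x = -72 mm, robot's side, and the gate's round pivot pillar (32 mm) at x = +72 mm. Feet: strips 6 mm thick under rail (40 mm wide) and pillars.
- rail_mid (a point): On the rail's axis, midway between the end posts, straight above the rack's origin; axes as the rack's. The rail is a bare steel bar 16 mm in diameter along y, its axis 160 mm above the bench, with end posts at y = -230 and +230 mm (22 mm in diameter, 172 mm high).
- green_band (a point): Middle of the green band on the rail (rack y = +150 mm), on the rail's axis. The band is 50 mm long: the place to hook the carrier on. From here it is 69 mm along the rail to the face of the end post and 70 mm to the catch pillar's.
- mark: Red band on the rail, 50 mm long, only paint, fixed for the episode somewhere between rack y = -50 and -140 mm. Origin in its middle, on the rail's axis; axes as the rack's.
- catch_hole (a point): Centre of the mouth of the catch pillar's hole, on the pillar's top (height 170 mm). Hole 20 mm in diameter, 45 mm deep, vertical.
- gate (a joint): Angle (rad) of the yellow gate, a flat arm swinging level over the rail. 0: it points along rack -x, square across the rail, its hole exactly over the catch pillar's. Grows as it opens towards rack +y, the green end; at 1.57 it points along +y, beyond the rail. Starts at 1.35 to 1.7. No stop at 0: it turns on to -0.3. Slight friction (1 N at the post); stays where left.
- gate_pivot (a point): On the gate's upright pivot axis, at the height of the arm's top (rack x +72, y +60 mm). The arm is 40 mm wide, 10 mm thick (172 to 182 mm above the bench), 164 mm from pivot to end.
- gate_hole (a point): Centre of the hole in the gate arm, at the arm's top; 144 mm from the pivot axis, hole 20 mm in diameter.
- gate_post (a point): Top of the black upright round post on the gate arm by which it is swung: 16 mm in diameter, standing 50 mm above the arm (top at height 232 mm), 90 mm from the pivot axis and 54 mm from the hole.
- carrier: Loose blue tray 64 (x) by 100 (y) by 30 mm high, about 0.4 kg, brass bushings fixed in it, with an upright steel hook and an orange grip block on top. It stands on the bench. Origin on its underside, midway across the hook (tray's middle 4 mm to +x), z up. It hangs upright, origin 109 mm below the rail's axis, its y along the rack's y (its x roughly along the rack's x).
- carrier_hook (a point): Where the rail's axis lies when the carrier hangs: 108.7 mm above its origin. Hook, 36 mm wide in y: a plate at x = -21 to -15 mm rises to 110 mm above the origin, an inverted-V roof (45 degrees, inner apex at 120 mm), a lip at x = +15 to +21 mm down to 88 mm. The rail enters from +x below the lip and above the tray's 30 mm wall; then lower until the roof rests on it.
- carrier_grip (a point): Middle of the lower part of the orange grip block (154 mm above the carrier's origin). The block is 14 mm (x) by 30 mm (y) and reaches from 122 to 174 mm above the origin, so its top is 20 mm above this point.
- stand: Fixed wooden block, 70 x 70 mm, 60 mm high, with a vertical hole in which the pin stands. Origin under its middle.
- pin: Loose steel pin with a red handle, 102 mm long, about 0.12 kg. Origin at the point; z runs up to the handle. Shank 16 mm in diameter and 50 mm long, its last 10 mm tapering to 6 mm; then a flange 36 mm in diameter, 6 mm thick; then the round red handle, 26 mm in diameter, from 56 to 102 mm. It stands upright in the stand, flange on the block, point 10 mm above the bench.
- pin_shoulder (a point): Centre of the underside of the pin's flange (50 mm above the pin's origin). Fully home it lies on the gate arm, at height 182 mm.
- cone: Bystander: loose solid-looking steel cone, 96 mm wide at the foot, 130 mm high. Origin under its middle.
- hammer: Bystander: loose hammer lying flat, 280 mm long; origin under its middle.
- tape: Bystander: loose red tape measure, 65 x 35 mm, 60 mm high. Origin under its middle.

How it is judged:
On the way, in this order (a step that is already met when the one before it is completed fails the run):
1. the carrier's hook is over the rail at the green band (within 35 mm along the rail, settled to within 8 mm of its hanging height) (x of carrier_hook in the frame of rail_mid between -0.012 and 0.012 m and z of carrier_hook in the frame of rail_mid between -0.006 and 0.008 m and y of carrier_hook in the frame of green_band between -0.035 and 0.035 m), for 0.2 s.
2. it slides along, still hooked on the rail, through the open gate (between rack y = 0 and 100 mm) (x of carrier_hook in the frame of rail_mid between -0.012 and 0.012 m and z of carrier_hook in the frame of rail_mid between -0.006 and 0.008 m and y of carrier_hook in the frame of rail_mid between 0 and 0.1 m), for 0.05 s.
3. it hangs on the rail with its hook centred on the red band within 12 mm, let go of (x of carrier_hook in the frame of rail_mid between -0.012 and 0.012 m and z of carrier_hook in the frame of rail_mid between -0.006 and 0.008 m and y of carrier_hook in the frame of mark between -0.012 and 0.012 m and contact force between carrier and the fingers below 0.2 N), for 0.2 s.
4. the gate is swung across the rail until the holes line up (within 0.06 rad) (value of joint gate between -0.06 and 0.06 rad), for 0.1 s.
5. the pin goes through the gate into the catch pillar's hole (within 5 mm of its axis, flange less than 20 mm above the arm) (horizontal distance between pin and catch_hole below 0.005 m and z of pin_shoulder in the frame of catch_hole between 0.006 and 0.032 m), for 0.1 s.
At the end, for the whole second after the job is handed in: The carrier hangs at rest, upright (0.15 rad), on the rail, its hook within 12 mm of the red band's middle; the gate is across the rail within 0.05 rad of holes in line; the pin stands at rest through both holes, within 6 mm of their axis, upright (0.12 rad), flange at most 5 mm above the gate (x of carrier_hook in the frame of rail_mid between -0.012 and 0.012 m and z of carrier_hook in the frame of rail_mid between -0.006 and 0.008 m and y of carrier_hook in the frame of mark between -0.012 and 0.012 m and value of joint gate between -0.05 and 0.05 rad and angle between carrier's own z axis and vertical below 0.15 rad and linear speed of each of carrier, pin below 0.03 m/s and horizontal distance between pin_shoulder and catch_hole below 0.006 m and z of pin_shoulder in the frame of catch_hole between 0.006 and 0.017 m and angle between pin's own z axis and vertical below 0.12 rad); the robot touches nothing.
It fails at once if the steel cone is moved more than 30 mm (distance of cone from where it was at the start of the episode above 0.03 m).
It fails at once if the hammer is moved more than 30 mm (distance of hammer from where it was at the start of the episode above 0.03 m).
It fails at once if the tape measure is moved more than 30 mm (distance of tape from where it was at the start of the episode above 0.03 m).
It also fails if it takes over 72 s, if anything falls off the work surface, if the arm or the gripper's body presses on something with over 40 N, if the wrist force passes 120 N, or if a joint passes its speed limit or range.

### The arm

A 7-joint arm with a two-finger parallel gripper is mounted at the origin on the work surface. World frame = base frame: x ahead of the robot, y to its left, z up, the work surface at z = 0. Lengths are in m, angles in rad, forces in N, time in s.
With the tool pointing down it reaches from about 0.425 to 0.925 m from the base axis. Payload 6.8 kg.
Tool frame: the origin (TCP) lies at the very end of the fingers, on their centre line; the grasp point (between the pads) lies r.grip_depth behind it (r.grip_depth is the distance from the TCP to the grasp point, in m); z points along the fingers, y is the line along which they close (so a half turn about z gives the same grasp; the last joint's range is limited). The gripper opens to 85 mm and grips with 20 to 120 N. Pads are 22 mm wide; open, the fingers measure 114 mm over their backs; the gripper's body (76 mm by 85 mm) begins 54 mm behind the grasp point. The pads swing forward as they close: fully open they stand 13 mm farther back than shut.
Start: joints at [1.23, 0.477, 0.022, 1.555, -0.011, 1.109, -0.083], TCP at [0.156, -0.657, 0.231] pointing down, gripper open.
Joint ranges: [-2.96, 2.96], [-0.34, 2.1], [-1.41, 1.46], [0.24, 2.44], [-1.37, 4.51], [0.17, 1.92], [-2.96, 2.96]. Speed limits (rad/s): [2.39, 2.39, 3.14, 3.14, 3.14, 3.14, 3.14].

### API

Orientations are given as a unit quaternion [w, x, y, z].
In Python, from workcell import r gives the robot as it stands. Calls block until the motion is done:
- r.movep(position, orientation): joint-space move of the TCP to a pose.
- r.servo_line(position, orientation=None, velocity=0.15, max_force=None): straight line of the TCP; orientation=None keeps the orientation; velocity is the mean speed in m/s. With max_force (N) it stops when the force on the tool has changed by that much, and returns True; else False.
- r.movej(angles): joint-space move.
- r.open_gripper() and r.close_gripper(strength=None): open the fingers fully, or close them until they stop; strength is the grip in N (None keeps the last).
- r.dwell(seconds).
- r.solve_ik(position, orientation): joint angles nearest the present ones, or None.
- r.capture(name): name is "scene" or "top" or "wrist"; returns a dict with "frame" (384x512x3 uint8, red, green, blue), "fx", "fy", "cx", "cy" (pixels), "cam_to_world" (4x4, takes a point from camera to world coordinates). Camera axes: x right, y up, looking along -z (the intrinsics and any distortion apply to the point x, -y, -z); pixel columns grow to the right and rows downward; lengths in m; the calibration is good to about 2 mm. The wrist camera is an equidistant fisheye: a pixel r from the principal point sees the ray r / f radians off the axis. A picture is of the moment at which its call begins. There is no depth.
A pose or a line that the arm cannot do raises r.IKError and nothing moves.
- r.close_job(): hands the job in; it is judged then, once.
Readings, each from a call of its own:
- r.read_clock(): time.
- r.read_q(): joint angles.
- r.read_joint_velocities(): joint speeds.
- r.read_effort(): joint torques, N m.
- r.read_eef_pos(): TCP position.
- r.read_tool_rot(): TCP orientation.
- r.read_contact_force(): force on the tool from outside, world axes, zero at the start.
- r.read_wrist_torque(): the same for the moment, N m.
- r.read_grip_width(): opening from 0.0 (shut) to 1.0 (fully open).
- r.read_grip_force(): force on a finger pad.
Only numpy, scipy, OpenCV 4.12 (cv2) and the standard library are available. Lean on these libraries where they do the work, as an engineer would, in place of code of your own. Each camera call takes 0.05 s, during which the arm holds its last target. There are 200 camera calls.

## Working session

There is one attempt and no reset: what is moved stays moved. The work goes in short steps, each a Python script; the robot and the scene stay as the last script left them, time stands still between calls to the robot, and variables do not carry over. Pictures are saved under pics/ and viewed, at most 12 in all, crops included, and the job is handed in when it is done.

```bash
ls; mkdir -p pics; python3 - <<'E'
from workcell import r
import cv2,numpy as np,pickle
d={n:r.capture(n) for n in("scene","top")}
pickle.dump(d,open("c0.pkl","wb"))
for n in d:
    print(n,d[n]["fx"],d[n]["cx"],d[n]["cy"],d[n]["cam_to_world"].round(3).tolist() if hasattr(d[n]["cam_to_world"],'round') else d[n]["cam_to_world"],[k for k in d[n]])
    cv2.imwrite(f"pics/{n}0.png",cv2.resize(d[n]["frame"][:,:,::-1],(800,600)))
print(r.grip_depth,r.read_tool_rot(),r.read_clock())
E
```

```text
pics
scene 414.15884982611726 258.22645721288654 187.82729837909986 [[0.784, -0.535, 0.314, 0.951], [0.621, 0.671, -0.405, -0.584], [0.006, 0.513, 0.858, 1.314], [0.0, 0.0, 0.0, 1.0]] ['frame', 'fx', 'fy', 'cx', 'cy', 'cam_to_world']
top 375.5499454632208 252.1507761228212 192.6884503309636 [[0.015, 0.986, -0.168, 0.331], [-1.0, 0.012, -0.015, -0.041], [-0.013, 0.168, 0.986, 1.217], [0.0, 0.0, 0.0, 1.0]] ['frame', 'fx', 'fy', 'cx', 'cy', 'cam_to_world']
0.0187 [-8.06351673e-04  9.93231354e-01  1.16149933e-01 -1.39958377e-04] 0.1
```

View pics/scene0.png

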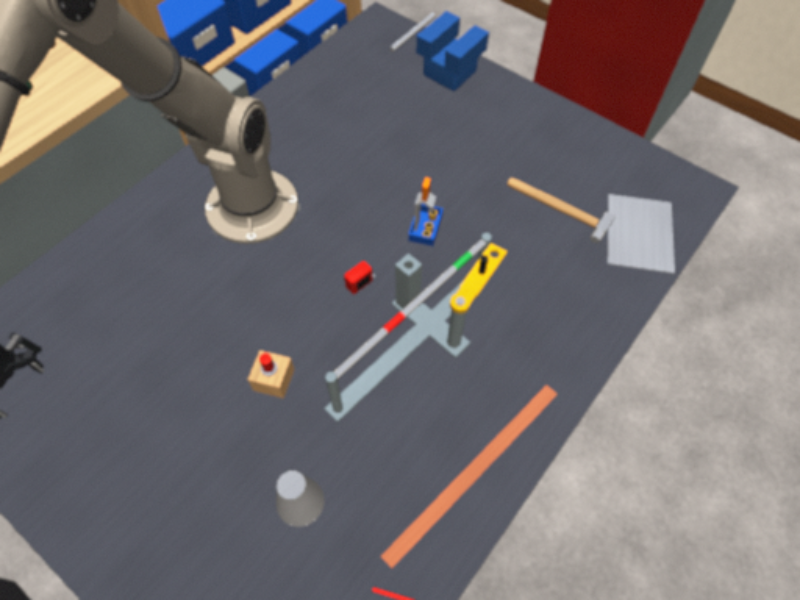

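View pics/top0.png

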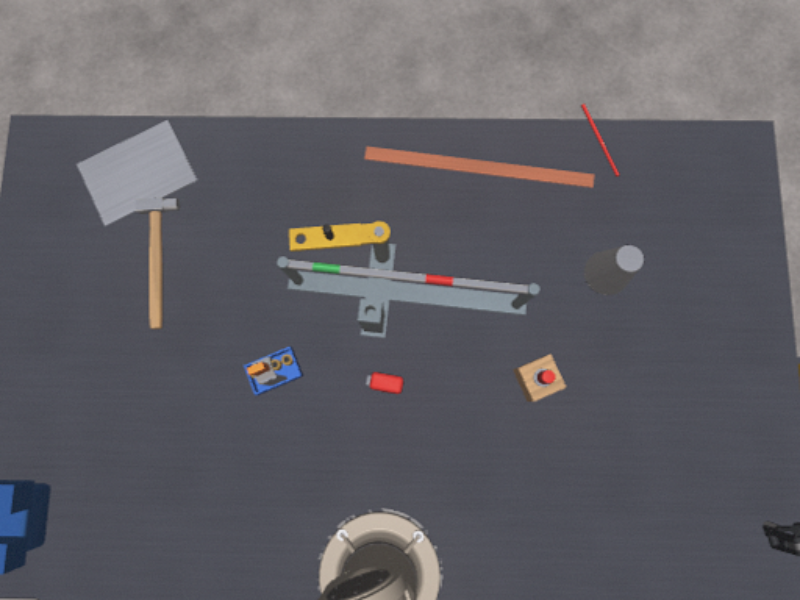

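The scene and top views show the rack with the gate open at the green (left) end. In top view (800x600), the carrier is at (272,371), the pin stand at (540,378), the tape at (387,383), and the bands at (327,268) green and (440,280) red. Next I'll measure these with masks and rays.

```bash
cat > h.py <<'E'
import cv2,numpy as np
def ray(c,u,v,fish=False):
    T=np.array(c["cam_to_world"]);x=(u-c["cx"])/c["fx"];y=(v-c["cy"])/c["fy"]
    if fish:
        t=np.hypot(x,y);s=np.sin(t)/max(t,1e-9);d=np.array([x*s,-y*s,-np.cos(t)])
    else: d=np.array([x,-y,-1.])
    return T[:3,3],T[:3,:3]@d/np.linalg.norm(d)
def onplane(c,u,v,z,fish=False):
    o,d=ray(c,u,v,fish);return o+d*(z-o[2])/d[2]
def tri(r1,r2):
    (a,d),(b,e)=r1,r2
    s=np.linalg.lstsq(np.c_[d,-e],b-a,rcond=None)[0]
    p,q=a+s[0]*d,b+s[1]*e
    return (p+q)/2,np.linalg.norm(p-q)
HS=dict(green=(50,80,120,90),red=(172,6,150,90),yellow=(20,33,150,100),blue=(105,125,150,60),orange=(8,17,170,120),wood=(10,24,60,120))
def blobs(c,name,amin=15,box=None):
    h=cv2.cvtColor(c["frame"],cv2.COLOR_RGB2HSV);a,b,s,v=*HS[name][:2],0,0
    if name=="green": a,b,s,v=50,80,90,60
    else: a,b,s,v=HS[name]
    H=h[...,0];m=((H>=a)&(H<=b) if a<=b else (H>=a)|(H<=b))&(h[...,1]>=s)&(h[...,2]>=v)
    if box: 
        k=np.zeros_like(m);k[box[1]:box[3],box[0]:box[2]]=1;m&=k
    n,l,st,ce=cv2.connectedComponentsWithStats(m.astype(np.uint8))
    return sorted([(int(st[i,4]),*ce[i].round(2),cv2.minAreaRect(np.argwhere(l==i)[:,::-1].astype(np.float32))) for i in range(1,n) if st[i,4]>=amin],key=lambda t:-t[0])
E
python3 - <<'E'
import pickle;from h import *
d=pickle.load(open("c0.pkl","rb"))
for n in d:
    for k in HS:
        for b in blobs(d[n],k)[:7]: print(n,k,b[:3],[np.round(q,1).tolist() for q in b[3]])
E
```

```text
scene green (75, np.float64(295.79), np.float64(166.11)) [[296.0, 166.0], [5.7, 12.7], 45.0]
scene red (6254, np.float64(393.16), np.float64(34.14)) [[390.4, 25.2], [88.2, 94.8], 24.1]
scene red (197, np.float64(228.09), np.float64(175.91)) [[228.5, 176.0], [13.4, 19.1], 45.0]
scene red (78, np.float64(252.0), np.float64(205.5)) [[252.0, 205.5], [4.9, 13.4], 45.0]
scene red (78, np.float64(249.81), np.float64(380.1)) [[250.8, 380.6], [26.6, 3.4], 16.7]
scene red (65, np.float64(170.08), np.float64(230.89)) [[169.5, 231.0], [10.0, 7.0], 90.0]
scene yellow (527, np.float64(305.72), np.float64(177.34)) [[305.0, 177.9], [12.8, 50.5], 34.5]
scene blue (1732, np.float64(134.85), np.float64(13.61)) [[142.5, 20.0], [40.0, 83.0], 90.0]
scene blue (1660, np.float64(183.9), np.float64(26.75)) [[185.2, 26.4], [24.0, 82.6], 53.1]
scene blue (1328, np.float64(287.59), np.float64(32.28)) [[285.8, 31.4], [42.0, 42.0], 26.6]
scene blue (213, np.float64(271.46), np.float64(145.3)) [[271.9, 143.0], [16.9, 24.9], 15.3]
scene orange (37, np.float64(272.22), np.float64(120.11)) [[272.5, 120.5], [13.0, 3.0
[... 1385 characters left out ...]
p.float64(1.51), np.float64(356.08)) [[2.0, 357.0], [18.0, 4.0], 90.0]
top orange (45, np.float64(163.38), np.float64(235.67)) [[163.7, 235.4], [4.9, 9.8], 63.4]
top wood (801, np.float64(216.39), np.float64(150.62)) [[216.9, 150.4], [14.5, 65.0], 85.0]
top wood (572, np.float64(98.7), np.float64(172.96)) [[99.0, 172.0], [74.0, 8.0], 90.0]
top wood (423, np.float64(346.03), np.float64(241.5)) [[346.4, 241.4], [24.0, 23.6], 66.4]
top wood (61, np.float64(163.31), np.float64(235.59)) [[163.8, 236.1], [7.2, 10.3], 63.4]
top wood (24, np.float64(183.42), np.float64(229.96)) [[183.0, 230.0], [5.7, 5.7], 45.0]
top wood (22, np.float64(176.14), np.float64(232.82)) [[176.2, 232.8], [6.5, 5.3], 76.0]
```

```bash
python3 - <<'E'
import pickle;from h import *
d=pickle.load(open("c0.pkl","rb"));S,T=d["scene"],d["top"]
P=lambda u,v,z:onplane(T,u,v,z).round(4)
g=P(208.22,170.96,.166);m=P(280.78,178.72,.166)
print("g,m",g,m, "tri",tri(ray(S,295.79,166.11),ray(T,208.22,170.96)),tri(ray(S,252,205.5),ray(T,280.78,178.72)))
u=(g-m)[:2];D=np.linalg.norm(u);u/=D;yaw=np.arctan2(-u[0],u[1]);x=np.array([u[1],-u[0]])
o=g[:2]-.15*u
print("dist",D,"mark y",.15-D,"yaw",yaw,"o",o,"catch",o-.072*x+.06*u,"pivot",o+.072*x+.06*u)
print("pillar top seen",P(370*.64,309*.64,.17),"pivot seen",P(379*.64,231*.64,.182),"posts",P(283*.64,261*.64,.172),P(533*.64,289*.64,.172))
print("grip",P(163.38,235.67,.160),tri(ray(S,272.2,120.1),ray(T,163.4,235.7)),"tray",P(174.2,236.9,.03),P(183.4,230,.03),P(176.1,232.8,.03))
print("pin handle",P(350,240.5,.095),tri(ray(S,170.1,230.9),ray(T,350.15,240.7)),"stand",P(346.4,241.4,.05))
print("gatepost base",P(328*.64,231*.64,.21),"tape",P(247,244.6,.05),"cone",P(600*.64,270*.64,.05),"hammer",P(155*.64,260*.64,.01))
E
```

```text
g,m [0.5716 0.1029 0.166 ] [ 0.5513 -0.1053  0.166 ] tri (array([0.57380451, 0.10469369, 0.15959682]), np.float64(0.0022463933838054286)) (array([ 0.55327092, -0.10451381,  0.16112167]), np.float64(0.0028558635114307005))
dist 0.20918730841042915 mark y -0.05918730841042916 yaw -0.09719517611038171 o [ 0.55704367 -0.04639204] catch [0.49120602 0.02031182] pivot [0.63452638 0.00633774]
pillar top seen [0.4941 0.0189 0.17  ] pivot seen [0.6367 0.0049 0.182 ] posts [0.5808 0.1802 0.172 ] [ 0.5341 -0.2752  0.172 ]
grip [0.3853 0.2235 0.16  ] (array([0.38511579, 0.22618283, 0.14466457]), np.float64(0.002807451070716216)) tray [0.3886 0.2216 0.03  ] [0.4107 0.1935 0.03  ] [0.4016 0.2162 0.03  ]
pin handle [ 0.3821 -0.3144  0.095 ] (array([ 0.38240068, -0.31378061,  0.0952874 ]), np.float64(0.0026052089588059052)) stand [ 0.3813 -0.3143  0.05  ]
gatepost base [0.6274 0.0945 0.21  ] tape [ 0.3672 -0.0088  0.05  ] cone [ 0.5986 -0.4389  0.05  ] hammer [0.6186 0.4871 0.01  ]
```

```bash
cat >> h.py <<'E'
from scipy.spatial.transform import Rotation as R
def q(phi):
    "tool down, closing axis along world angle phi (rad)"
    y=np.array([np.cos(phi),np.sin(phi),0]);z=np.array([0,0,-1.]);x=np.cross(y,z)
    a=R.from_matrix(np.c_[x,y,z]).as_quat();return [a[3],*a[:3]]
E
python3 - <<'E'
from workcell import r
from h import *;import pickle
t0=r.read_clock()
r.movep([.36,-.31,.33],q(-np.pi/2-.097)); print(r.read_clock()-t0,r.read_q().round(2) if hasattr(r.read_q(),'round') else r.read_q())
a=r.capture("wrist")
phi=.41
for p in (.41,.41+np.pi,.41-np.pi):
    print(p,r.solve_ik([.385,.225,.3],q(p)))
ps=[p for p in (.41-np.pi,.41,.41+np.pi) if r.solve_ik([.385,.225,.3],q(p)) is not None]
p=min(ps,key=lambda p:abs(r.solve_ik([.385,.225,.3],q(p))[6]));print(p)
r.movep([.385,.225,.30],q(p))
b=r.capture("wrist");print(r.read_clock(),r.read_q(),b["fx"],b["cam_to_world"])
pickle.dump((a,b),open("c1.pkl","wb"))
cv2.imwrite("pics/w1.png",cv2.resize(np.hstack([a["frame"],b["frame"]])[:,:,::-1],(800,300)))
cv2.imwrite("pics/w1b.png",cv2.resize(b["frame"][:,:,::-1],(800,600)))
E
```

```text
1.5332999999999999 [ 0.68  0.06 -0.11  1.88  0.01  1.2  -1.1 ]
0.41 [ 0.14523488  0.09225782 -0.8465694   1.9416179   0.07602128  1.13985013
 -0.32102602]
3.5515926535897933 [ 0.45709584  0.1655043  -1.20771027  1.92976526  0.16894366  1.15786979
  2.73722823]
-2.731592653589793 [ 0.45709584  0.1655043  -1.20771027  1.92976526  0.16894366  1.15786979
  2.73722823]
0.41
3.675 [ 0.14629481  0.09243648 -0.84494097  1.9416033   0.07619416  1.13994334
 -0.32121076] 297.3186396354542 [[ 0.91823236 -0.37530626 -0.12646953  0.3529943 ]
 [ 0.39604035  0.8692074   0.29602456  0.30092718]
 [-0.00117161 -0.32190636  0.94677079  0.44226206]
 [ 0.          0.          0.          1.        ]]
```

View pics/w1b.png

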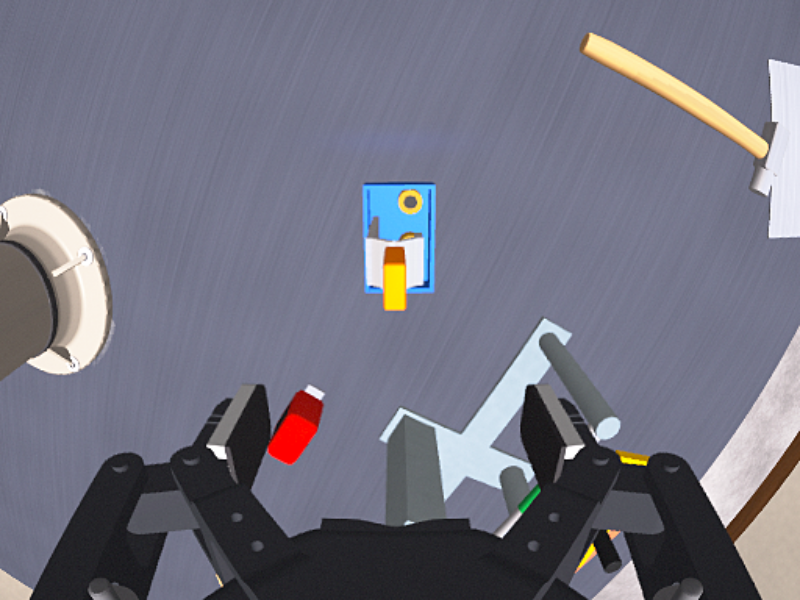

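The wrist view shows the carrier upright in the image, so its yaw matches the camera's (about 0.41). The plate is on the left and the tray is offset to the right, so the carrier's +x is image right, away from the robot. The grip's top is at (395,287).

```bash
python3 - <<'E'
import pickle;from h import *
a,b=pickle.load(open("c1.pkl","rb"))
HS["o"]=(10,32,180,220);HS["tb"]=(95,125,120,120);HS["hr"]=(172,8,150,60)
print([x[:3]+(x[3],) for x in blobs(b,"o",20,(225,140,285,215))])
for x in blobs(b,"o",60,(225,140,285,215)): print(onplane(b,x[1],x[2],.174,True))
f=lambda u,v,z:onplane(b,u*.64,v*.64,z,True)
print("corners top",f(384,263,.174),f(406,263,.174),f(384,310,.174),f(406,310,.174))
e=f(363.5,184,.03),f(435,183,.03),f(365,292,.03);print(e,np.linalg.norm(e[1]-e[0]),np.linalg.norm(e[2]-e[0]),np.arctan2(*(e[1]-e[0])[[1,0]]),np.arctan2(*(e[0]-e[2])[[1,0]])-np.pi/2)
E
python3 - <<'E'
import cv2;i=cv2.imread('pics/w1b.png');cv2.imwrite('pics/w1c.png',cv2.imread('pics/w1.png')[:,:400])
E
```

```text
[(414, np.float64(252.41), np.float64(182.56), ((252.0, 182.5), (29.0, 14.0), 90.0))]
[0.38561438 0.22378446 0.174     ]
corners top [0.37442166 0.2341006  0.174     ] [0.38646566 0.23929985 0.174     ] [0.38605603 0.2065827  0.174     ] [0.39849953 0.21195601 0.174     ]
(array([0.34091575, 0.25777362, 0.03      ]), array([0.39851887, 0.28370624, 0.03      ]), array([0.38049653, 0.16541874, 0.03      ])) 0.06317135445555225 0.10047916689929448 0.4230157794949142 0.4048928017703275
```

View pics/w1c.png

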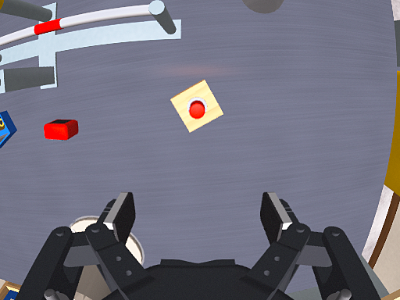

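The second wrist view shows the pin upright in the stand, clear of everything. The carrier's measured edges are 63 x 100 mm, which matches the given size. Now grasping and hooking it.

```bash
cat >> h.py <<'E'
YAW=-.099;O=np.array([.5585,-.0465])
XD=np.array([np.cos(YAW),np.sin(YAW)]);YD=np.array([-XD[1],XD[0]])
def rk(x,y,z): return [*(O+x*XD+y*YD),z]
def rack(p): d=np.array(p[:2])-O;return d@XD,d@YD,p[2]
E
python3 - <<'E'
from workcell import r
from h import *;import pickle
Q=q(.41);r.servo_line([.386,.2233,.22],Q)
r.servo_line([.386,.2233,.137],Q,.12)
r.close_gripper(60);print(r.read_grip_width(),r.read_grip_force(),r.read_clock())
r.servo_line([.386,.2233,.238],Q,.15);print(r.read_grip_width(),r.read_contact_force())
r.servo_line(rk(-.085,.15,.238),q(YAW),.15)
print(r.read_clock(),r.read_q(),rack(r.read_eef_pos()))
b=r.capture("scene");c=r.capture("wrist");pickle.dump((b,c),open("c2.pkl","wb"))
cv2.imwrite("pics/s2.png",np.hstack([cv2.resize(b["frame"][80:230,180:380],(400,300)),cv2.resize(c["frame"],(400,300))])[:,:,::-1])
E
```

```text
0.15596575347090455 59.19727563858032 5.85
0.15639901452476765 [-0.04367642 -0.80492197 -4.58676156]
7.8417 [ 0.22574705  0.24753274 -0.66507     1.92065253  0.1765791   1.03180785
 -0.61262652] (np.float64(-0.0857668898520702), np.float64(0.15090948804456658), np.float64(0.23798857788246663))
```

View pics/s2.png

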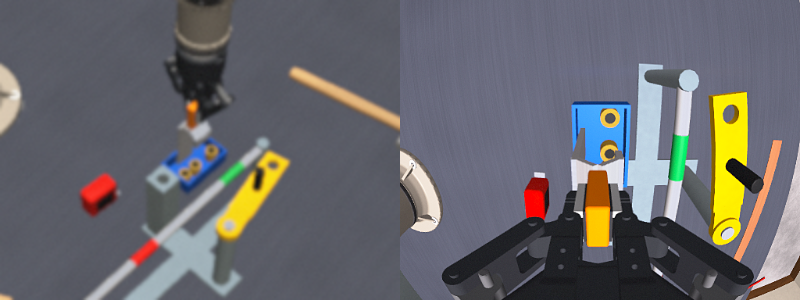

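The carrier hangs straight in the gripper beside the rail, aligned with it, and the green band is ahead. Next I'll refine the rail from the wrist view and hook on.

```bash
python3 - <<'E'
from workcell import r
from h import *;import pickle
b,c=pickle.load(open("c2.pkl","rb"))
for x in blobs(c,"green",20): print(x[:3],rack(onplane(c,x[1],x[2],.165,True)),rack(onplane(c,x[1],x[2],.16,True)))
Q=q(YAW)
print(r.servo_line(rk(0,.15,.238),Q,.1,max_force=12),rack(r.read_eef_pos()),r.read_contact_force())
print(r.servo_line(rk(0,.15,.194),Q,.08,max_force=8),r.servo_line(rk(0,.15,.180),Q,.03,max_force=5),rack(r.read_eef_pos()),r.read_contact_force(),r.read_clock())
c=r.capture("wrist");b=r.capture("scene");pickle.dump((b,c),open("c3.pkl","wb"))
cv2.imwrite("pics/s3.png",np.hstack([cv2.resize(b["frame"][80:230,180:380],(400,300)),cv2.resize(c["frame"],(400,300))])[:,:,::-1])
E
```

```text
(1164, np.float64(355.84), np.float64(201.42)) (np.float64(-0.0025904946169991805), np.float64(0.15197582164373025), np.float64(0.165)) (np.float64(-0.0006558859229281683), np.float64(0.15005545351308808), np.float64(0.16))
False (np.float64(-0.0006748352493269139), np.float64(0.1501424717177935), np.float64(0.23785584532368484)) [-0.12416363  0.18214565 -3.44498344]
False True (np.float64(6.093987296894293e-05), np.float64(0.15041205281257175), np.float64(0.18872075116464432)) [-1.34053768  0.23736721  3.48338445] 9.9583
```

View pics/s3.png

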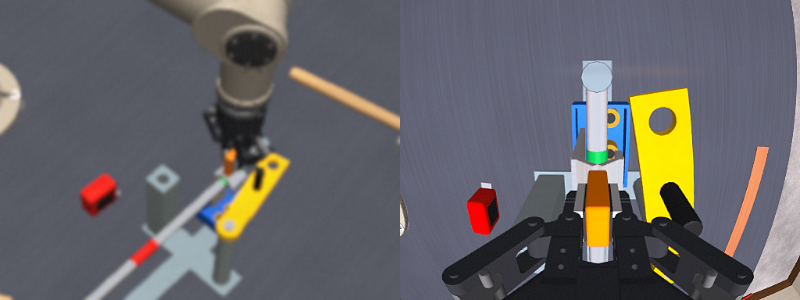

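Contact at TCP z = 0.1887 m, against an expected 0.188, so the roof is on the rail at the green band with the gate clear to the right. Now sliding it to the red band.

```bash
python3 - <<'E'
from workcell import r
from h import *;import pickle
Q=q(YAW)
r.dwell(.3);z=r.read_eef_pos()[2]
r.servo_line(rk(0,.15,z+.001),Q,.05)
for y in (.05,-.0595):
    print(r.servo_line(rk(0,y,z+.001),Q,.1,max_force=20),rack(r.read_eef_pos()),r.read_contact_force(),r.read_clock())
r.servo_line(rk(0,-.0595,z-.0003),Q,.03,max_force=4);print(r.read_contact_force())
r.open_gripper();r.dwell(.3)
r.servo_line(rk(0,-.0595,.32),Q,.2)
r.servo_line(rk(-.15,.06,.32),Q,.3)
d={n:r.capture(n) for n in("scene","top")};pickle.dump(d,open("c4.pkl","wb"));print(r.read_clock())
for k in("red","orange","yellow"):
  for x in blobs(d["top"],k,8,(180,120,345,215)): print(k,x[:3],rack(onplane(d["top"],x[1],x[2],dict(red=.165,orange=.22,yellow=.182)[k])))
cv2.imwrite("pics/s4.png",np.hstack([cv2.resize(d["scene"]["frame"][120:270,180:380],(400,300)),cv2.resize(d["top"]["frame"][120:240,170:330],(400,300))])[:,:,::-1])
E
```

```text
False (np.float64(-1.9457243451820295e-05), np.float64(0.05107214352339871), np.float64(0.18978001867653446)) [ 1.10124812 -0.58383762 -4.22892255] 11.7583
False (np.float64(6.666539329720204e-05), np.float64(-0.058379975696176326), np.float64(0.18974631551950338)) [ 1.81234058e-03  5.02340145e-01 -4.55039591e+00] 13.0
[-0.76154327  1.60664877 -3.11769036]
15.9417
red (12, np.float64(273.5), np.float64(177.5)) (np.float64(9.402527560078858e-05), np.float64(-0.03821959925735943), np.float64(0.16500000000000004))
orange (14, np.float64(285.14), np.float64(173.43)) (np.float64(0.0029184372994487656), np.float64(-0.06729522889290054), np.float64(0.21999999999999997))
yellow (738, np.float64(216.23), np.float64(150.76)) (np.float64(0.05589491178553728), np.float64(0.13256100043754626), np.float64(0.18199999999999994))
```

View pics/s4.png

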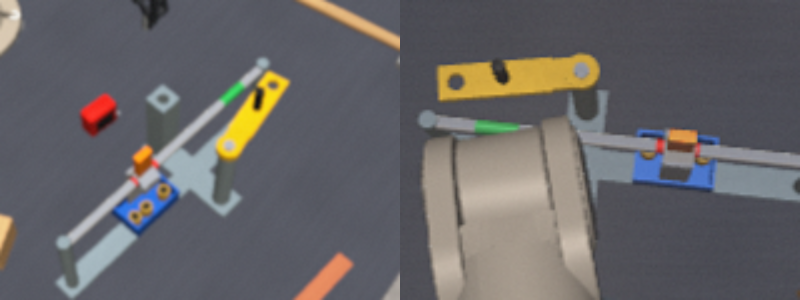

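The carrier hangs over the red band with red showing evenly on both sides: x 656–664 and 694–701 in the crop, hook centre about 679. In the top crop, the gate's hole is at (457,82). Next I'll swing the gate by its post.

```bash
python3 - <<'E'
from workcell import r
from h import *;import pickle
d=pickle.load(open("c4.pkl","rb"));T=d["top"]
h=rack(onplane(T,192.8,152.8,.182));p=rack(onplane(T,244,148.4,.182))
th=np.arctan2(h[1]-.06,-(h[0]-.072));th2=np.arctan2(.1326-.06,-(.0559-.072));print("hole",h,"pivot",p,"theta",th,th2)
cen=np.array([.072,.06])
pos=lambda t,z:rk(*(cen+.09*np.array([-np.cos(t),np.sin(t)])),z)
phi=lambda t:YAW+np.pi/2-t
print(pos(th,.2),[r.solve_ik(pos(t,.192),q(phi(t))) for t in (th,.7,0)])
r.movep(pos(th,.32),q(phi(th)))
c=r.capture("wrist");pickle.dump(c,open("c5.pkl","wb"));print(r.read_clock())
cv2.imwrite("pics/w5.png",cv2.resize(c["frame"],(640,480))[:,:,::-1])
E
```

```text
hole (np.float64(0.042586043245572226), np.float64(0.19833469895122732), np.float64(0.18199999999999994)) pivot (np.float64(0.07150244500642942), np.float64(0.05456765228453681), np.float64(0.18199999999999994)) theta 1.361287593198321 1.3525649538218487
[np.float64(0.6261521987562068), np.float64(0.0955408588823331), 0.2] [array([ 0.3294752 ,  0.57827111, -0.82265443,  1.65721805,  0.4631697 ,
        1.11216989, -0.51166765]), array([ 0.36048935,  0.4671082 , -0.77205288,  1.79372397,  0.37440684,
        1.03322271,  0.21810563]), array([ 0.46924719,  0.41177924, -0.7669458 ,  1.86488971,  0.33668395,
        0.99862926,  1.03029479])]
16.8833
```

View pics/w5.png

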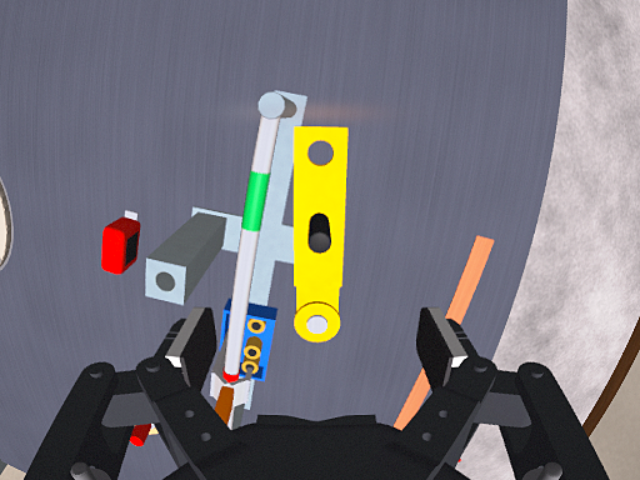

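The wrist view shows the arm upright in the image, which confirms its angle. The post top is at about (319,242), the hole at (320,153), the pivot at (317,324), and the catch hole at (165,281).

```bash
python3 - <<'E'
from workcell import r
from h import *;import pickle
c=pickle.load(open("c5.pkl","rb"))
f=lambda u,v,z:np.round(rack(onplane(c,u*.8,v*.8,z,True)),4)
print("post",f(319,243,.232),"hole",f(320,153,.182),"pivot",f(316.5,324,.182),"catch",f(165,281,.17),"green",f(257,201,.165),"endpost",f(271,105,.172))
cen=np.array([.072,.06]);th=1.36
pos=lambda t,z:rk(*(cen+.09*np.array([-np.cos(t),np.sin(t)])),z)
phi=lambda t:YAW+np.pi/2-t
r.servo_line(pos(th,.194),q(phi(th)),.15,max_force=15)
r.close_gripper(25);print(r.read_grip_width(),r.read_contact_force(),r.read_clock())
for t in np.linspace(th,0,9)[1:]:
    s=r.servo_line(pos(t,.194),q(phi(t)),.1,max_force=25)
    if s: print("stop",t,r.read_contact_force());break
print(r.read_contact_force(),r.read_clock())
r.open_gripper();r.servo_line(pos(t,.33),q(phi(t)),.2)
r.servo_line(rk(-.072,.0,.34),q(phi(0)),.25)
d={n:r.capture(n) for n in("scene","top","wrist")};pickle.dump(d,open("c6.pkl","wb"));print(r.read_clock())
cv2.imwrite("pics/s6.png",np.hstack([cv2.resize(d["scene"]["frame"][120:270,180:380],(400,300)),cv2.resize(d["wrist"]["frame"],(400,300))])[:,:,::-1])
E
```

```text
post [0.0542 0.1496 0.232 ] hole [0.044  0.2025 0.182 ] pivot [0.0721 0.0576 0.182 ] catch [-0.0718  0.0618  0.17  ] green [0.0018 0.1516 0.165 ] endpost [-0.0005  0.2309  0.172 ]
0.1829326477156031 [ 0.38112395 -0.1525016   2.62620046] 18.5083
[-2.68717666  0.70667943  6.11942766] 21.0417
23.1833
```

View pics/s6.png

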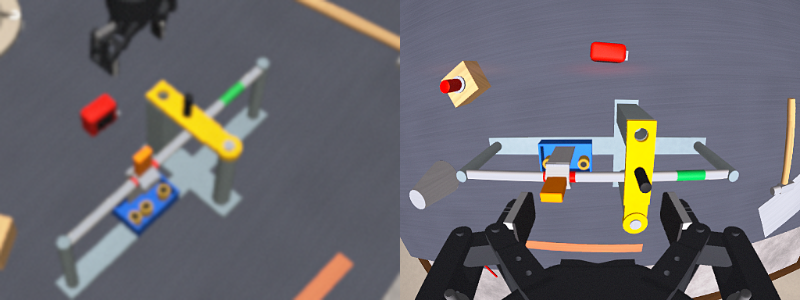

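The gate now lies across the rail over the catch pillar, and the carrier is undisturbed. The gate's hole is at about (642,133) in the right half. I'll measure that and the pin, then fetch the pin.

```bash
python3 - <<'E'
from workcell import r
from h import *;import pickle
d=pickle.load(open("c6.pkl","rb"));w=d["wrist"];a,_=pickle.load(open("c1.pkl","rb"))
HS["yl"]=(20,35,120,80)
h=cv2.cvtColor(w["frame"],cv2.COLOR_RGB2HSV);m=cv2.inRange(h,(20,120,80),(35,255,255))
cs,hi=cv2.findContours(m,cv2.RETR_CCOMP,cv2.CHAIN_APPROX_NONE)
for k,x in zip(cs,hi[0]):
    if x[3]>=0 and cv2.contourArea(k)>20:
        (u,v),_,_=cv2.fitEllipse(k);print("hole",u,v,cv2.contourArea(k),np.round(rack(onplane(w,u,v,.182,True)),4))
print("pivot",rack(onplane(w,235*1.28,224*1.28,.182,True)))
HS["hr"]=(170,8,140,80)
for x in blobs(a,"hr",40,(220,100,290,175)): print("pin",x,onplane(a,x[1],x[2],.110,True),onplane(a,x[1],x[2],.1,True))
for p in(YAW+np.pi/2,YAW-np.pi/2): print(r.solve_ik([.382,-.314,.06],q(p)),r.solve_ik(rk(-.072,.06,.19),q(p)))
E
```

```text
hole 234.4125518798828 210.15528869628906 67.0 [-0.0303 -0.0186  0.182 ]
hole 301.02545166015625 287.049560546875 171.0 [0.0755 0.0624 0.182 ]
hole 308.0201721191406 171.59597778320312 241.5 [-0.0741  0.0598  0.182 ]
pivot (np.float64(0.07495711929732159), np.float64(0.06203325821371785), np.float64(0.182))
pin (373, np.float64(251.77), np.float64(140.19), ((251.5, 140.0), (22.0, 19.0), 90.0)) [ 0.38372663 -0.31135939  0.11      ] [ 0.38211388 -0.31117456  0.1       ]
[ 1.25629809  0.58903234 -0.87121949  2.07272667  0.6520133   0.7761202
  1.44989809] [ 0.77392067  0.47036968 -1.1745694   1.97007074  0.50670168  1.03829711
  0.83906143]
[ 0.21219615  0.46632874  0.43371812  2.14030156 -0.34111662  0.60018934
 -0.78038073] [-1.02697555  0.3820202   1.08095469  2.07134685 -0.42342562  0.92830592
 -1.38375719]
```

```bash
python3 - <<'E'
from workcell import r
from h import *;import pickle
Q=q(YAW-np.pi/2) if 0 else q(YAW+np.pi/2)
P=[.3825,-.3125]
r.servo_line(rk(-.20,-.0,.34),Q,.3)
r.movep([*P,.2],Q);r.servo_line([*P,.0735],Q,.15,max_force=15);print(r.read_eef_pos())
r.close_gripper(60);print(r.read_grip_width(),r.read_grip_force(),r.read_clock())
r.servo_line([*P,.2],Q,.15)
c=r.capture("wrist");print(r.read_grip_width(),r.read_contact_force())
r.servo_line([*P,.33],Q,.25)
r.servo_line(rk(-.072,.0605,.33),Q,.25);r.servo_line(rk(-.072,.0605,.257),Q,.15)
w=r.capture("wrist");d=r.capture("scene");pickle.dump((c,w,d),open("c7.pkl","wb"));print(r.read_clock(),rack(r.read_eef_pos()))
cv2.imwrite("pics/s7.png",np.hstack([cv2.resize(d["frame"][120:270,180:380],(400,300)),cv2.resize(w["frame"],(400,300))])[:,:,::-1])
E
```

```text
[ 0.38316589 -0.31269585  0.07430488]
0.28949945390177495 58.593589067459106 27.025
0.2883487313546553 [ 0.52343951  0.01108421 -1.13269778]
31.025 (np.float64(-0.07123215794695174), np.float64(0.06075162912550135), np.float64(0.25814593153221765))
```

View pics/s7.png

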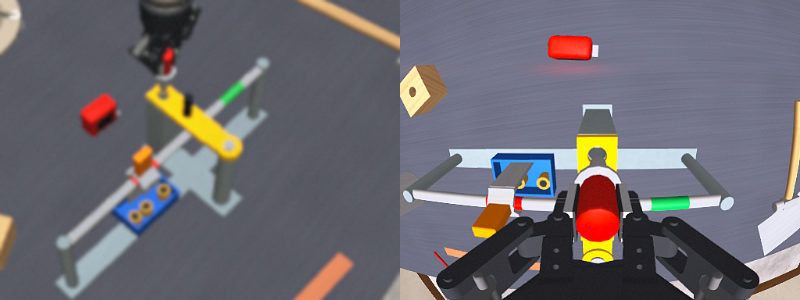

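The pin is upright in the grip and laterally over the gate hole, which shows at (597,157). Lowering it now.

```bash
python3 - <<'E'
from workcell import r
from h import *
Q=q(YAW+np.pi/2)
for z in (.24,.225,.1965): 
    s=r.servo_line(rk(-.072,.0605,z),Q,.05,max_force=12);print(s,rack(r.read_eef_pos()),r.read_contact_force(),r.read_wrist_torque())
    if s:break
print(r.read_clock())
E
```

```text
False (np.float64(-0.07217590314894604), np.float64(0.06055508123991861), np.float64(0.23972468660392576)) [ 0.29451989  0.46317081 -0.76787541] [0.03386094 0.0104186  0.0450257 ]
False (np.float64(-0.07219431070669789), np.float64(0.06054208721243214), np.float64(0.2246931536817029)) [-0.18529489  1.04941057 -1.29307664] [-0.00015121 -0.00100212  0.00210549]
True (np.float64(-0.07268152722404009), np.float64(0.060418930720883696), np.float64(0.19581197085702448)) [-2.42991139  0.80194877  6.17114473] [-0.02613502  0.27417792 -0.01945425]
32.5667
```

```bash
python3 - <<'E'
from workcell import r
from h import *;import pickle
Q=q(YAW+np.pi/2)
r.open_gripper();r.servo_line(rk(-.072,.0605,.34),Q,.15);r.servo_line(rk(-.2,.0,.36),Q,.25);r.dwell(.5)
w=r.capture("wrist");d=r.capture("scene");t=r.capture("top")
cv2.imwrite("pics/s8.png",np.hstack([cv2.resize(d["frame"][120:270,180:380],(400,300)),cv2.resize(w["frame"],(400,300))])[:,:,::-1])
HS["hr"]=(170,8,140,80)
for x in blobs(t,"hr",20,(215,150,300,240)): print(x[:3],rack(onplane(t,x[1],x[2],.225)),rack(onplane(t,x[1],x[2],.165)))
print(r.read_clock())
E
```

```text
(61, np.float64(235.25), np.float64(195.05)) (np.float64(-0.07195703012008733), np.float64(0.0597789334654949), np.float64(0.22499999999999998)) (np.float64(-0.06256141575039263), np.float64(0.0644027607225505), np.float64(0.16500000000000004))
35.8417
```

View pics/s8.png

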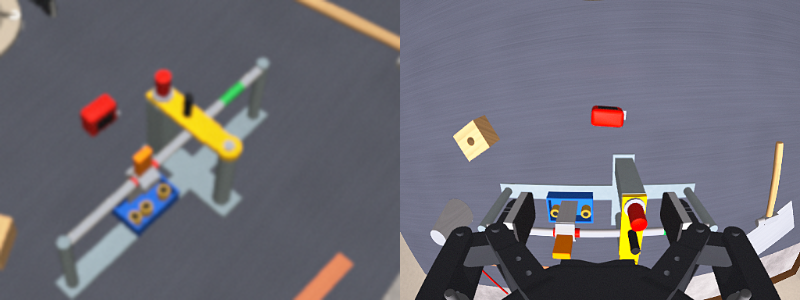

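The pin stands home through the gate, measured at rack (-72, 60), and the carrier hangs on the red band. Nothing is touching the robot, so I'm handing in.

```bash
python3 -c "
from workcell import r
print(r.close_job())"
```

```text
the job is handed in; nothing more can be done
None
```

The job is handed in at about 36 s, with no verdict returned: in the last images the carrier hangs on the red band, the gate is across the rail (about 0.02 rad off when last measured) with the pin fully home through both holes, and I saw no contact with the cone, hammer or tape.

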